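Flip the salt box open

ROBOT

A 6-joint arm with a two-finger parallel gripper is mounted at the origin on a cart in front of the work surface, level with it; the furniture and walls round the work are solid. World frame = base frame: x ahead of the robot, y to its left, z up, the work surface at z = 0. Lengths are in m, angles in rad, forces in N, time in s.
With the tool pointing down it reaches from about 0.375 to 0.975 m from the base axis. Payload 3.8 kg.
Tool frame: the origin (TCP) lies at the very end of the fingers, on their centre line; the grasp point (between the pads) lies 19 mm behind it (bot.tcp_to_grasp is the z of the grasp point in the tool frame, in m); z points along the fingers, y is the direction in which the jaws open and shut (so a half turn about z gives the same grasp; the last joint's range is limited). The gripper opens to 85 mm and grips with 20 to 120 N. Pads are 22 mm wide; open, the fingers measure 114 mm over their backs; the gripper's body (76 mm by 85 mm) begins 54 mm behind the grasp point. The pads swing forward as they close: fully open they stand 13 mm farther back than shut.
Start: joints at [1.306, 0.264, 1.604, -0, 1.274, -0.037], TCP at [0.152, 0.658, 0.231] pointing down, gripper open.
Joint ranges: [-2.63, 2.63], [-0.94, 2.18], [0.31, 2.57], [-1.31, 4.45], [0, 2.66], [-2.55, 2.55]. Speed limits (rad/s): [2.57, 2.57, 3.14, 3.14, 3.14, 3.14].

INTERFACE

Orientations are given as a rotation vector (axis times angle).
In Python, from workcell import status, vision, job, bot gives the robot as it stands.
- The arm moves only by the tool apply_moves, never from a script. Its argument "deltas" is a list of rows, each a list of 7 numbers: the shift along the tool's x, y, z in m, then the turn, a rotation vector about the tool's x, y, z in rad, then the closure, from 0 (fully open) to 1 (shut). In form: [[x, y, z, rx, ry, rz, jaw], ...]. A call has 1 to 8 rows; each row is the pose to reach, as a shift and turn from the pose commanded when the call began, along the tool's axes at that moment; what a row does not reach only later rows make up. A row lasts 1/12 s, in which the tool goes at most 41.7 mm and 7.16 degrees, less where a joint would pass 70% of its speed; a pose out of reach is approached as far as the arm can. A call with a gripper value outside its range is refused whole. The fingers move at their own pace and stop on an object; "squeeze" is the grip in N (left out, the last holds). Time passes only in rows, so rows that repeat a pose let the fingers close. It gives the time, the measured TCP pose, the force and the opening at its end, in the units of the state.
- status.read_state(): the state, without advancing time (a new reading comes with each control period).
- vision.read_camera(name): name is "scene" or "top" or "wrist"; returns the picture (384x512x3 uint8, red, green, blue); there is no depth.
- vision.get_calibration(name): a dict with "fov_y" (degrees; the focal length in pixels is half the picture's height over the tangent of half this angle, whatever the lens; pixels are square), "cx", "cy" (the principal point, pixels), "R" (3x3) and "t" (3): a world point X has camera coordinates R X + t; the wrist camera has in their place "tool_from_camera" (4x4, takes a point from camera to tool coordinates, whose origin is the TCP and whose axes are the flange's). Camera axes: x right, y down, z forward; pixel columns grow to the right and rows downward; lengths in m; the calibration is good to about 2 mm. A picture is of the moment at which its call begins: read the wrist's pose just before it. get_calibration takes no time and is no camera call.
- job.finish_job(): hands the job in, once; it reports no verdict.
The state is a dict: "time": time; "q": joint angles; "joint_vel": joint speeds; "joint_torque": joint torques, N m; "tool_pos": TCP position; "tcp_rot": TCP orientation; "wrist_force": force on the tool from outside, world axes, zero at the start; "torque": the same for the moment, N m; "width": opening from 0.0 (shut) to 1.0 (fully open).
Only numpy, scipy, OpenCV 4.12 (cv2) and the standard library are available. Lean on these libraries where they do the work, as an engineer would, in place of code of your own. Each camera call takes 0.05 s, during which the arm holds its last target. There are 200 camera calls.

TASK

The mug stands in the way in front of the wooden salt box: push it sideways along the board, to either side, until it stands clear beside the box's front. Then get a fingertip under the front lip of the lid, swing the lid up and over past upright, all the way back, so that it stays open by itself, and take the hand away. Nothing is to be pinched or picked up; push gently, leave the mug standing and the box about where it is, and do not disturb the tin, the pepper mill and the spice jar.

Things in the scene. Friction and masses are not known exactly. Their poses are not given: they have to be found in the camera images.
- salt_box: Wooden salt box, 124 (x) x 134 (y) x 85 (z) mm, 1.4 kg, loose. Origin: centre of its underside; z up; its front looks along its own -x, towards the robot within 0.45 rad. Outer face of the front wall at x = -53 mm, 75 mm high. The lid, a 9 mm slab 134 mm wide, has its underside at z = 76 mm when shut and overhangs the front wall by 9 mm: the lip.
- cover: Plain wooden cover board, 600 (x) x 640 (y) mm, fixed over the burners; all the things stand on its top at world z = 0.045. Origin: under its centre on the range top, z = 0.
- lid_lip (a point): Middle of the lower front edge of the lid, moves with the lid. Shut, it is at (-62, 0, 76) mm in the box's frame, 122 mm in front of the hinge axis. There is no latch and no handle.
- lid_hinge (a point): Middle of the lid's hinge axis, at (60, 0, 77) mm in the box's frame; the axis runs along the box's y.
- salt_box_lid (a joint): Lid angle in rad: 0 shut, grows as the front lip rises and swings back; 1.83 is the stop. The lid weighs 90 g (about 0.5 N at the lip) with an easy, slightly damped hinge: let go below about 1.45 it falls shut, beyond about 1.6 it sinks back slowly onto the stop and stays open.
- mug_center (a point): Centre of the round body of a spotted mug (on its axis, 46 mm above its underside). Body 92 mm across, foot 68 mm, 93 mm high, about 0.32 kg, loose, empty, friction about 0.6: push below half height or it may tip. Handle: 82 mm from the axis along this point's -y, at the start roughly towards the robot. At the start the mug stands 15 to 35 mm in front of the lip, near its middle.
- tomato_tin: Bystander: food tin, 75 mm across, 110 mm high, loose. Origin: centre of its underside. One of the three bystanders stands about 180 mm to the left of the box's centre, one the same to the right and one 160 mm behind; which is where varies.
- pepper_mill: Bystander: dark wooden pepper mill, 58 mm across, 170 mm high, loose. Origin: centre of its underside.
- spice_jar: Bystander: small spice jar with red cap, 45 mm across, 106 mm high, loose. Origin: centre of its underside.

How it is judged:
By the outcome, as a careful person would: the job done as asked, in the order asked, and still so for the second after the job is handed in, with the robot touching nothing.
It also fails if it takes over 59 s, if anything falls off the work surface, if the arm or the gripper's body presses on something with over 40 N, if the wrist force passes 120 N, or if a joint passes its speed limit or range.

## Working session

There is one attempt and no reset: what is moved stays moved. The work goes in short steps, Python scripts to look and compute and a tool call to move; the robot and the scene stay as the last step left them, time stands still between calls to the robot, and variables do not carry over. Pictures are saved under pics/ and viewed, about 8 in all and at most 12, crops included, and the job is handed in when it is done.

Besides the shell and the picture viewer there is one more tool, called after ">>>" by a JSON object that holds its "api" and its "payload", one argument or row to a line. apply_moves: Moves the arm, as the interface text tells. Its arguments: {"type":"object","properties":{"deltas":{"type":"array","items":{"type":"array","items":{"type":"number"}}},"squeeze":{"type":"number"}},"required":["deltas"]}

```bash
mkdir -p pics
cat > h.py <<'E'
import numpy as np, cv2
from scipy.spatial.transform import Rotation as Ro
from workcell import status, vision, job, bot
def cam(n):
    c=vision.get_calibration(n); f=192/np.tan(np.radians(c["fov_y"])/2); return c,f
def ray(n,u,v):
    c,f=cam(n); R=np.array(c["R"]);t=np.array(c["t"])
    return -R.T@t, R.T@np.array([(u-c["cx"])/f,(v-c["cy"])/f,1])
def onz(n,u,v,z):
    o,d=ray(n,u,v); return o+d*(z-o[2])/d[2]
def proj(n,X):
    c,f=cam(n); p=np.array(c["R"])@np.array(X)+np.array(c["t"]); return f*p[0]/p[2]+c["cx"],f*p[1]/p[2]+c["cy"]
def snap(n,name):
    im=vision.read_camera(n); cv2.imwrite(f"pics/{name}.png",im[:,:,::-1]); return im
E
python3 - <<'E'
from h import *
for n in("top","scene"):
    snap(n,n+"0"); c,f=cam(n); print(n,c,f)
s=status.read_state(); print(s)
E
```

```text
top {'fov_y': 52.545667340924574, 'cx': 259.05147906063917, 'cy': 191.05324849631174, 'R': array([[ 0.00260851, -0.99996258, -0.0082479 ],
       [-0.99653255, -0.00191346, -0.0831818 ],
       [ 0.0831629 ,  0.00843628, -0.99650026]]), 't': array([0.02808942, 0.64268789, 0.8968659 ])} 388.9466516135755
scene {'fov_y': 56.916333015254, 'cx': 260.01682013076424, 'cy': 189.48361402254412, 'R': array([[-0.75840601, -0.65174244, -0.00721923],
       [-0.26447256,  0.31784146, -0.91051143],
       [ 0.59571351, -0.68862806, -0.41342087]]), 't': array([0.47983125, 0.26476294, 0.54543581])} 354.23655031590107
{'time': 0.1, 'q': array([ 1.30611900e+00,  2.64700977e-01,  1.60528613e+00,  1.73058843e-06,
        1.27369695e+00, -3.68843453e-02]), 'joint_vel': array([ 0.00078852, -0.00282454, -0.00367329,  0.00011317, -0.00229666,
        0.00035355]), 'joint_torque': array([ 7.52111828e-04, -5.16701210e+01, -3.68594205e+01, -1.95499597e-04,
        6.20033476e-03, -4.19858111e-05]), 'tool_pos': array([0.152246  , 0.6569049 , 0.23004462]), 'tcp_rot': array([-0.35700796, -3.12092216,  0.00324718]), 'wrist_force': array([-0.12166046, -0.20331806,  0.15997092]), 'torque': array([-0.04172833,  0.01491503, -0.03252306]), 'width': 1.0047104926856383}
```

View pics/top0.png

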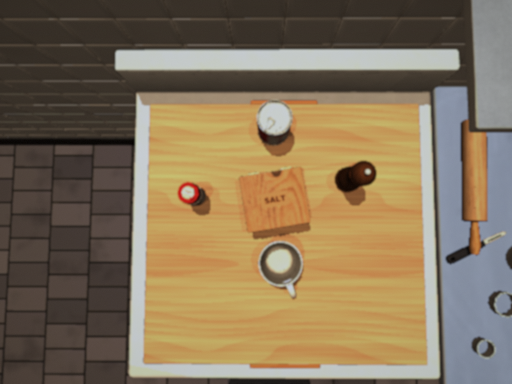

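View pics/scene0.png

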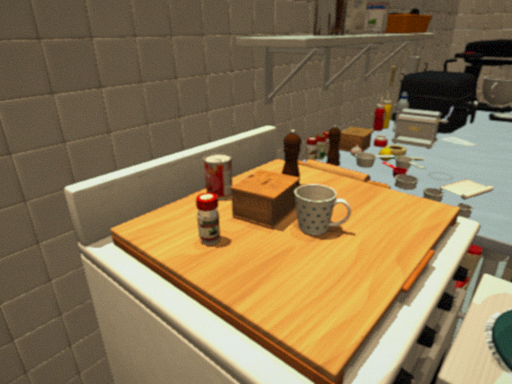

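The top view shows the box lid near (275,200), the mug at (281,263) with its handle towards (292,292), the tin behind at (274,122), the mill to the right at (355,177) and the jar to the left at (190,193). Next I'll measure from an enlarged crop.

Run:
```python
import cv2
im=cv2.imread("pics/top0.png")
c=cv2.resize(im[155:305,165:385],None,fx=3.6,fy=3.6,interpolation=cv2.INTER_CUBIC)
for i in range(0,220,20): cv2.putText(c,str(165+i),(int(i*3.6),10),0,.4,(255,0,0)); cv2.line(c,(int(i*3.6),12),(int(i*3.6),20),(255,0,0))
for i in range(5,150,20): cv2.putText(c,str(155+i),(0,int(i*3.6)),0,.4,(255,0,0)); cv2.line(c,(28,int(i*3.6)),(36,int(i*3.6)),(255,0,0))
cv2.imwrite("pics/crop0.png",c)
```

```text
(no output)
```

View pics/crop0.png

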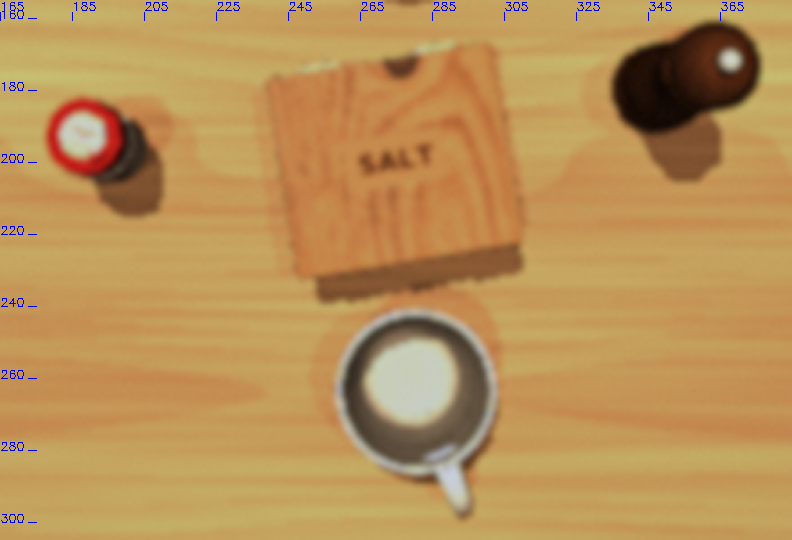

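Run:
```python
from h import *
P=lambda x,y,z:onz("top",165+x/3.6,155+y/3.6,z)
fl,fr,br,bl=[P(*p,.13) for p in((300,277),(522,243),(496,43),(267,80))]
print(fl,fr,br,bl); n=np.linalg.norm
print("w",n(fl-fr),n(bl-br),"d",n(fl-bl),n(fr-br))
print("lip yaw(x axis dir)",np.arctan2(*( (fl-fr)[[0]][0]*-1,(fl-fr)[1])), np.arctan2((bl-fl)[1],(bl-fl)[0]),np.arctan2((br-fr)[1],(br-fr)[0]))
print("lip mid",(fl+fr)/2)
m=P(417,393,.138);e=P(339,393,.138);print("mug",m,n(m-e)); h=P(462,512,.09);print("handle",h,n((h-m)[:2]))
print("mill",P(714,65,.213),"jar",P(85,136,.151),"tin",onz("top",275,115,.155))
c=vision.get_calibration("top");print("cam",-np.array(c["R"]).T@c["t"])
R=Ro.from_rotvec(status.read_state()["tcp_rot"]).as_matrix();print(R)
print(vision.get_calibration("wrist"), [a for a in dir(bot) if a[0]!='_'])
```

```text
[0.54816895 0.05086201 0.13      ] [ 0.56818808 -0.07811904  0.13      ] [ 0.68543528 -0.06380912  0.13      ] [0.66330765 0.07082992 0.13      ]
w 0.13052538960485746 0.13644524149976173 d 0.11685733401500724 0.11811723029864746
lip yaw(x axis dir) 0.15398121593841296 0.1717168818315726 0.12144845914405014
lip mid [ 0.55817852 -0.01362851  0.13      ]
mug [ 0.48265419 -0.01655563  0.138     ] 0.04452991885984916
handle [ 0.40722942 -0.04568848  0.09      ] 0.080855543911404
mill [ 0.66174897 -0.16987197  0.213     ] jar [0.62842709 0.17339566 0.151     ] tin [ 0.79056057 -0.00426336  0.155     ]
cam [0.56580016 0.02175191 0.94741871]
[[-9.74167039e-01  2.25827987e-01 -5.48702850e-04]
 [ 2.25828640e-01  9.74164951e-01 -2.01813814e-03]
 [ 7.87750101e-05 -2.08991647e-03 -9.99997813e-01]]
{'fov_y': 67.36343675954924, 'cx': 253.70129875150582, 'cy': 195.60503860084486, 'tool_from_camera': array([[-3.35250567e-04, -9.64353654e-01, -2.64616548e-01,
         6.77424667e-02],
       [ 9.99999884e-01, -4.14450384e-04,  2.43470087e-04,
        -5.37600193e-05],
       [-3.44461698e-04, -2.64616436e-01,  9.64353682e-01,
        -1.42462307e-01],
       [ 0.00000000e+00,  0.00000000e+00,  0.00000000e+00,
         1.00000000e+00]])} ['MotionError', 'tcp_to_grasp']
```

```bash
cat >> h.py <<'E'
def Rt(beta,yaw=0):   # tool pointing ahead and beta (deg) below horizontal, camera on the upper side
    b=np.radians(beta); return Ro.from_euler('z',yaw).as_matrix()@np.array([[np.sin(b),0,np.cos(b)],[0,-1,0],[np.cos(b),0,-np.sin(b)]])
def st():
    s=status.read_state(); print("t %.2f"%s["time"],"pos",s["tool_pos"].round(4),"q",s["q"].round(2),"F",s["wrist_force"].round(1),"w %.2f"%s["width"]); return s
def delta(pos,R,s=None,p0=None,R0=None):
    if s is not None: p0=s["tool_pos"];R0=Ro.from_rotvec(s["tcp_rot"]).as_matrix()
    d=R0.T@(np.array(pos)-p0); r=Ro.from_matrix(R0.T@R).as_rotvec()
    print("d",d.round(4),"r",r.round(4),"deg %.1f"%np.degrees(np.linalg.norm(r)))
E
python3 - <<'E'
from h import *
s=st(); delta([.42,.12,.32],Rt(90),s)
E
```

```text
t 0.10 pos [0.1522 0.6569 0.23  ] q [ 1.31  0.26  1.61  0.    1.27 -0.04] F [-0.1 -0.2  0.2] w 1.00
d [-0.3821 -0.4628 -0.089 ] r [-5.0000e-04  3.0000e-03  2.9138e+00] deg 166.9
```

>>> {"api": "apply_moves", "payload": {
  "deltas": [
    [0,0,-0.04,0,0,0.12,1],
    [-0.38,-0.46,-0.09,0,0,2.9,1],
    [-0.38,-0.46,-0.09,0,0,2.9,1],
    [-0.38,-0.46,-0.09,0,0,2.9,1],
    [-0.38,-0.46,-0.09,0,0,2.9,1],
    [-0.38,-0.46,-0.09,0,0,2.9,1],
    [-0.38,-0.46,-0.09,0,0,2.9,1],
    [-0.38,-0.46,-0.09,0,0,2.9,1]
  ]
}}

```text
time: 0.77
tool_pos: [0.2823, 0.3954, 0.2952]
tcp_rot: [1.81, 2.567, -0.001]
wrist_force: [0.5, -0.2, -0.1]
width: 0.0
```

Run:
```python
from h import *
s=st(); delta([.42,.12,.32],Rt(90),s)
```

```text
t 0.77 pos [0.2823 0.3954 0.2952] q [ 0.9  -0.13  1.91 -0.    1.37  0.56] F [ 0.5 -0.2 -0.1] w 0.00
d [-0.3057  0.0372 -0.0246] r [2.0000e-04 8.0000e-04 1.9133e+00] deg 109.6
```

>>> {"api": "apply_moves", "payload": {
  "deltas": [
    [-0.305,0.037,-0.025,0,0,1.913,1],
    [-0.305,0.037,-0.025,0,0,1.913,1],
    [-0.305,0.037,-0.025,0,0,1.913,1],
    [-0.305,0.037,-0.025,0,0,1.913,1],
    [-0.305,0.037,-0.025,0,0,1.913,1],
    [-0.305,0.037,-0.025,0,0,1.913,1],
    [-0.305,0.037,-0.025,0,0,1.913,1],
    [-0.305,0.037,-0.025,0,0,1.913,1]
  ]
}}

```text
time: 1.43
tool_pos: [0.4223, 0.1192, 0.3209]
tcp_rot: [2.82, 1.378, 0.0]
wrist_force: [0.7, 0.8, -0.3]
width: -0.001
```

Run:
```python
from h import *
s=st(); delta([.42,.12,.30],Rt(90),s);delta([.42,.10,.30],Rt(45),s)
```

```text
t 1.43 pos [0.4223 0.1192 0.3209] q [ 0.22 -0.24  1.95 -0.    1.43  0.88] F [ 0.7  0.8 -0.3] w -0.00
d [-0.0008 -0.0023  0.0209] r [ 2.500e-03 -3.000e-04  9.092e-01] deg 52.1
d [-0.0166  0.01    0.0209] r [-0.3541  0.7292  0.8616] deg 67.8
```

>>> {"api": "apply_moves", "payload": {
  "deltas": [
    [0,0,0,0,0,0.909,1],
    [0,0,0,0,0,0.909,1],
    [0,0,0,0,0,0.909,1],
    [0,0,0,0,0,0.909,1],
    [0,0,0,0,0,0.909,1],
    [0,0,0,0,0,0.909,1],
    [0,0,0,0,0,0.909,1],
    [0,0,0,0,0,0.909,1]
  ]
}}

```text
time: 2.1
tool_pos: [0.4206, 0.1232, 0.3201]
tcp_rot: [3.141, 0.006, -0.001]
wrist_force: [0.4, 0.3, -0.5]
width: 0.002
```

Run:
```python
from h import *
s=st(); delta([.46,.08,.25],Rt(40),s)
```

```text
t 2.10 pos [0.4206 0.1232 0.3201] q [ 0.23 -0.24  1.95  0.    1.43  1.79] F [ 0.4  0.3 -0.5] w 0.00
d [0.0393 0.0434 0.0701] r [-0.0016  0.8736  0.004 ] deg 50.1
```

>>> {"api": "apply_moves", "payload": {
  "deltas": [
    [0.04,0.043,0.07,0,0.87,0,1],
    [0.04,0.043,0.07,0,0.87,0,1],
    [0.04,0.043,0.07,0,0.87,0,1],
    [0.04,0.043,0.07,0,0.87,0,1],
    [0.04,0.043,0.07,0,0.87,0,1],
    [0.04,0.043,0.07,0,0.87,0,1],
    [0.04,0.043,0.07,0,0.87,0,1],
    [0.04,0.043,0.07,0,0.87,0,1]
  ]
}}

```text
time: 2.77
tool_pos: [0.4646, 0.0825, 0.2593]
tcp_rot: [-2.832, -0.015, -1.343]
wrist_force: [0.8, -0.0, 1.4]
width: 0.002
```

Run:
```python
from h import *
s=st(); delta([.483,.062,.069],Rt(40),s)
```

```text
t 2.77 pos [0.4646 0.0825 0.2593] q [ 0.26 -0.71  2.57 -0.45  0.46  2.14] F [ 0.8 -0.   1.4] w 0.00
d [-0.1358  0.0213  0.1345] r [-0.011  -0.0129  0.0053] deg 1.0
```

```bash
cat >> h.py <<'E'
def Rs(beta): # pointing to -y and beta below horizontal, jaws along x
    c,s=np.cos(np.radians(beta)),np.sin(np.radians(beta)); return np.array([[0,1,0],[s,0,-c],[-c,0,-s]]).T
E
python3 - <<'E'
from h import *
R=Rs(60).T; R=np.array([[0,1,0],[np.sin(np.pi/3),0,-.5],[-.5,0,-np.sin(np.pi/3)]])
print(np.linalg.det(R))
s=st(); delta([.48,.10,.24],R,s); delta([.48,.10,.24],Rt(90),s)
E
sed -i 's/return np.array(\[\[0,1,0\],\[s,0,-c\],\[-c,0,-s\]\]).T/return np.array([[0,1,0],[s,0,-c],[-c,0,-s]])/' h.py
```

```text
0.9999999999999999
t 2.77 pos [0.4646 0.0825 0.2593] q [ 0.26 -0.71  2.57 -0.45  0.46  2.14] F [ 0.8 -0.   1.4] w 0.00
d [-0.0051 -0.0172  0.0243] r [ 0.2982 -1.0964 -1.6431] deg 114.5
d [-0.0051 -0.0172  0.0243] r [-0.0079 -0.8856  0.0098] deg 50.7
```

>>> {"api": "apply_moves", "payload": {
  "deltas": [
    [-0.005,-0.017,0.024,0,-0.88,0,1],
    [-0.005,-0.017,0.024,0,-0.88,0,1],
    [-0.005,-0.017,0.024,0,-0.88,0,1],
    [-0.005,-0.017,0.024,0,-0.88,0,1],
    [-0.005,-0.017,0.024,0,-0.88,0,0.5],
    [-0.005,-0.017,0.024,0,-0.88,0,0.5],
    [-0.005,-0.017,0.024,0,-0.88,0,0.5],
    [-0.005,-0.017,0.024,0,-0.88,0,0.5]
  ]
}}

```text
time: 3.43
tool_pos: [0.4791, 0.0985, 0.2293]
tcp_rot: [-3.14, -0.016, 0.034]
wrist_force: [1.4, 0.5, -0.7]
width: 0.5
```

Run:
```python
from h import *
s=st(); delta([.483,.09,.20],Rs(60),s)
```

```text
t 3.43 pos [0.4791 0.0985 0.2293] q [ 0.15 -0.08  1.98  0.    1.26  1.71] F [ 1.4  0.5 -0.7] w 0.50
d [0.0044 0.0085 0.0292] r [-0.4252 -0.396  -1.5158] deg 93.0
```

>>> {"api": "apply_moves", "payload": {
  "deltas": [
    [0.004,0.008,0,-0.425,-0.396,-1.516,0.5],
    [0.004,0.008,0,-0.425,-0.396,-1.516,0.5],
    [0.004,0.008,0,-0.425,-0.396,-1.516,0.5],
    [0.004,0.008,0,-0.425,-0.396,-1.516,0.5],
    [0.004,0.008,0,-0.425,-0.396,-1.516,0.5],
    [0.004,0.008,0,-0.425,-0.396,-1.516,0.5],
    [0.004,0.008,0,-0.425,-0.396,-1.516,0.5],
    [0.004,0.008,0,-0.425,-0.396,-1.516,0.5]
  ]
}}

```text
time: 4.1
tool_pos: [0.4795, 0.0903, 0.2308]
tcp_rot: [2.546, 1.33, -0.358]
wrist_force: [-0.3, 0.3, -0.3]
width: 0.499
```

Run:
```python
from h import *
s=st(); delta([.483,.09,.20],Rs(60),s)
```

```text
t 4.10 pos [0.4795 0.0903 0.2308] q [ 0.33  0.05  1.89 -0.28  1.42  1.01] F [-0.3  0.3 -0.3] w 0.50
d [ 0.0118 -0.0001  0.0287] r [-0.1547 -0.1528 -0.5789] deg 35.4
```

>>> {"api": "apply_moves", "payload": {
  "deltas": [
    [0.012,0,0.029,-0.155,-0.153,-0.579,0.5],
    [0.012,0,0.029,-0.155,-0.153,-0.579,0.5],
    [0.012,0,0.029,-0.155,-0.153,-0.579,0.5],
    [0.012,0,0.029,-0.155,-0.153,-0.579,0.5],
    [0.012,0,0.029,-0.155,-0.153,-0.579,0.5],
    [0.012,0,0.029,-0.155,-0.153,-0.579,0.5],
    [0.012,0,0.029,-0.155,-0.153,-0.579,0.5],
    [0.012,0,0.029,-0.155,-0.153,-0.579,0.5]
  ]
}}

```text
time: 4.77
tool_pos: [0.4841, 0.0898, 0.2006]
tcp_rot: [1.936, 1.917, -0.513]
wrist_force: [-0.6, -0.3, 1.0]
width: 0.502
```

Run:
```python
from h import *
s=st(); delta([.481,.075,.066],Rs(60),s)
```

```text
t 4.77 pos [0.4841 0.0898 0.2006] q [ 0.45  0.09  1.95 -0.48  1.37  0.63] F [-0.6 -0.3  1. ] w 0.50
d [ 0.0543 -0.0036  0.124 ] r [-0.0004 -0.0009 -0.01  ] deg 0.6
```

>>> {"api": "apply_moves", "payload": {
  "deltas": [
    [0.01,0,0.023,0,0,0,0.5],
    [0.02,-0.001,0.045,0,0,0,0.5],
    [0.03,-0.002,0.068,0,0,0,0.5],
    [0.038,-0.003,0.085,0,0,0,0.5],
    [0.045,-0.003,0.102,0,0,0,0.5],
    [0.05,-0.003,0.115,0,0,0,0.5],
    [0.054,-0.003,0.123,0,0,0,0.5],
    [0.054,-0.003,0.123,0,0,0,0.5]
  ]
}}

```text
time: 5.43
tool_pos: [0.4811, 0.0741, 0.0656]
tcp_rot: [1.936, 1.917, -0.518]
wrist_force: [-0.3, -0.2, -0.9]
width: 0.499
```

Run:
```python
from h import *
s=st(); delta([.481,.035,.066],Rs(60),s); delta([.481,-.05,.066],Rs(60),s)
snap("scene","s1")
```

```text
t 5.43 pos [0.4811 0.0741 0.0656] q [ 0.43  0.24  2.06 -0.53  1.13  0.74] F [-0.3 -0.2 -0.9] w 0.50
d [-0.034   0.0003  0.0192] r [-0.0029  0.0008 -0.009 ] deg 0.5
d [-0.1076  0.0011  0.0618] r [-0.0029  0.0008 -0.009 ] deg 0.5
```

View pics/s1.png

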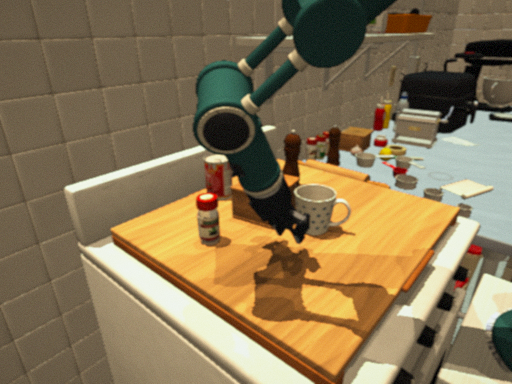

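The scene view shows the open fingertips (290,228) low beside the mug (318,210), which is still standing. Now the slow push.

>>> {"api": "apply_moves", "payload": {
  "deltas": [
    [-0.009,0,0.005,0,0,0,0.5],
    [-0.017,0,0.01,0,0,0,0.5],
    [-0.026,0,0.015,0,0,0,0.5],
    [-0.031,0,0.018,0,0,0,0.5],
    [-0.035,0,0.02,0,0,0,0.5],
    [-0.039,0,0.0225,0,0,0,0.5],
    [-0.043,0,0.025,0,0,0,0.5],
    [-0.048,0,0.0275,0,0,0,0.5]
  ]
}}

```text
time: 6.15
tool_pos: [0.4824, 0.0197, 0.0676]
tcp_rot: [1.933, 1.918, -0.511]
wrist_force: [0.8, 1.0, 0.7]
width: 0.503
```

>>> {"api": "apply_moves", "payload": {
  "deltas": [
    [-0.004,0,0.0025,0,0,0,0.5],
    [-0.009,0,0.005,0,0,0,0.5],
    [-0.013,0,0.0075,0,0,0,0.5],
    [-0.017,0,0.01,0,0,0,0.5],
    [-0.022,0,0.0125,0,0,0,0.5],
    [-0.026,0,0.015,0,0,0,0.5],
    [-0.03,0,0.0175,0,0,0,0.5],
    [-0.035,0,0.02,0,0,0,0.5]
  ]
}}

```text
time: 6.82
tool_pos: [0.4817, -0.0209, 0.0676]
tcp_rot: [1.933, 1.918, -0.513]
wrist_force: [0.1, 0.6, -1.1]
width: 0.496
```

Run:
```python
from h import *
s=st(); delta([.481,-.13,.066],Rs(60),s)
a=snap("scene","s2");b=snap("top","t2"); cv2.imwrite("pics/c2.png",np.hstack([cv2.resize(a[140:270,180:380],(400,260)),cv2.resize(b[150:300,200:400],(347,260))])[:,:,::-1])
```

```text
t 6.82 pos [ 0.4817 -0.0209  0.0676] q [ 0.26  0.18  2.14 -0.59  1.05  0.63] F [ 0.1  0.6 -1.1] w 0.50
d [-0.0937 -0.      0.056 ] r [ 0.0008  0.     -0.0082] deg 0.5
```

View pics/c2.png

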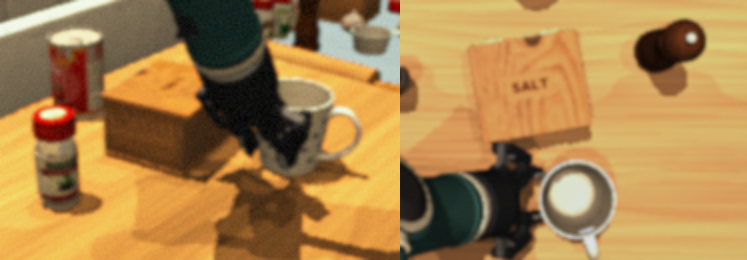

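The mug slides upright in the cradle of the fingers, now at about (302,265) in the top view. I'll carry on.

>>> {"api": "apply_moves", "payload": {
  "deltas": [
    [-0.006,0,0.0035,0,0,0,0.5],
    [-0.012,0,0.007,0,0,0,0.5],
    [-0.018,0,0.0105,0,0,0,0.5],
    [-0.024,0,0.014,0,0,0,0.5],
    [-0.03,0,0.0175,0,0,0,0.5],
    [-0.036,0,0.021,0,0,0,0.5],
    [-0.042,0,0.0245,0,0,0,0.5],
    [-0.048,0,0.028,0,0,0,0.5]
  ]
}}

```text
time: 7.58
tool_pos: [0.4814, -0.0768, 0.0675]
tcp_rot: [1.934, 1.918, -0.513]
wrist_force: [-0.0, 2.3, 1.5]
width: 0.501
```

>>> {"api": "apply_moves", "payload": {
  "deltas": [
    [-0.006,0,0.0035,0,0,0,0.5],
    [-0.012,0,0.007,0,0,0,0.5],
    [-0.018,0,0.0105,0,0,0,0.5],
    [-0.024,0,0.014,0,0,0,0.5],
    [-0.03,0,0.0175,0,0,0,0.5],
    [-0.036,0,0.021,0,0,0,0.5],
    [-0.042,0,0.0245,0,0,0,0.5],
    [-0.046,0,0.027,0,0,0,0.5]
  ]
}}

```text
time: 8.25
tool_pos: [0.4809, -0.1302, 0.0671]
tcp_rot: [1.934, 1.918, -0.513]
wrist_force: [-0.0, 1.7, 0.6]
width: 0.501
```

Run:
```python
from h import *
s=st(); delta([.47,-.08,.069],Rs(60),s);delta([.44,-.03,.26],Rs(60),s)
```

```text
t 8.25 pos [ 0.4809 -0.1302  0.0671] q [ 0.04  0.14  2.19 -0.66  0.95  0.48] F [-0.   1.7  0.6] w 0.50
d [ 0.0425 -0.0113 -0.0268] r [ 0.0006  0.0003 -0.0085] deg 0.5
d [-0.01   -0.0407 -0.2172] r [ 0.0006  0.0003 -0.0085] deg 0.5
```

Back off in +y, then lift.

>>> {"api": "apply_moves", "payload": {
  "deltas": [
    [0.01,0,-0.006,0,0,0,0.5],
    [0.026,0,-0.015,0,0,0,0.5],
    [0.043,-0.005,-0.027,0,0,0,0.5],
    [0.03,-0.015,-0.067,0,0,0,0.5],
    [0.02,-0.025,-0.107,0,0,0,0.5],
    [0.01,-0.035,-0.147,0,0,0,0.7],
    [0,-0.04,-0.185,0,0,0,1],
    [-0.01,-0.04,-0.217,0,0,0,1]
  ]
}}

```text
time: 8.92
tool_pos: [0.4396, -0.028, 0.2622]
tcp_rot: [1.933, 1.919, -0.512]
wrist_force: [1.8, -0.4, 0.3]
width: 0.083
```

Run:
```python
from h import *
s=st(); delta([.44,-.03,.26],Rt(80,.15),s)
b=snap("top","t3"); cv2.imwrite("pics/c3.png",cv2.resize(b[130:320,170:400],None,fx=3.3,fy=3,interpolation=cv2.INTER_CUBIC)[:,:,::-1])
```

```text
t 8.92 pos [ 0.4396 -0.028   0.2622] q [ 0.27 -0.14  2.06 -0.51  1.39  0.41] F [ 1.8 -0.4  0.3] w 0.08
d [-0.0007  0.0004  0.0029] r [0.2541 0.5718 1.4168] deg 88.7
```

View pics/c3.png

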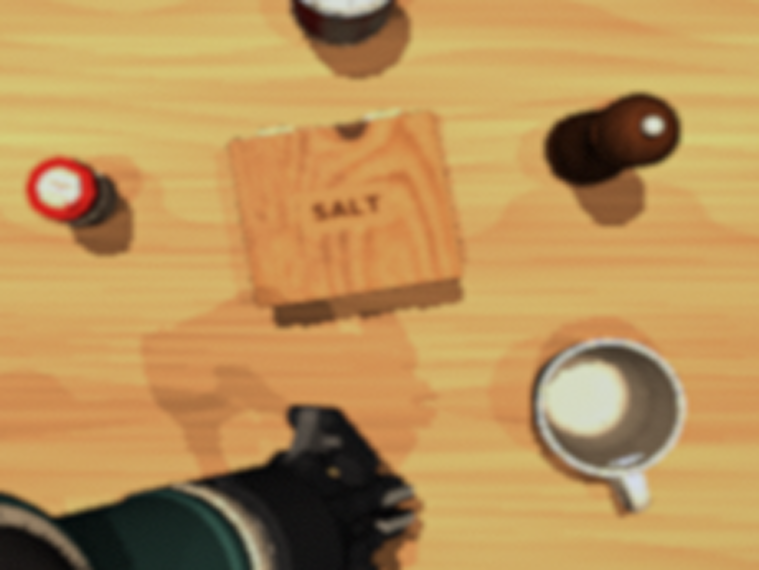

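The mug now stands well clear to the right at crop (610,410). The box, jar and mill have not moved. Next, the hooking pose.

```bash
cat >> h.py <<'E'
YAW=.15
def W(u,z): return np.array([.620,-.0043,0])+np.array([u*np.cos(YAW),u*np.sin(YAW),z+45])/np.array([1000,1000,1000])
E
python3 - <<'E'
from h import *
s=st(); print(W(-120,150)); delta([.45,-.03,.26],Rt(75,YAW),s)
E
```

```text
t 8.97 pos [ 0.444  -0.0268  0.2695] q [ 0.27 -0.14  2.05 -0.51  1.4   0.41] F [3.1 0.4 5.4] w 0.01
[ 0.50134747 -0.02223258  0.195     ]
d [0.0021 0.0059 0.0099] r [0.2016 0.6336 1.432 ] deg 90.5
```

>>> {"api": "apply_moves", "payload": {
  "deltas": [
    [0,0.005,0,0.2,0.634,1.43,1],
    [0,0.005,0,0.2,0.634,1.43,1],
    [0,0.005,0,0.2,0.634,1.43,1],
    [0,0.005,0,0.2,0.634,1.43,1],
    [0,0.005,0,0.2,0.634,1.43,1],
    [0,0.005,0,0.2,0.634,1.43,1],
    [0,0.005,0,0.2,0.634,1.43,1],
    [0,0.005,0,0.2,0.634,1.43,1]
  ]
}}

```text
time: 9.63
tool_pos: [0.4458, -0.029, 0.2596]
tcp_rot: [2.848, 0.967, 0.036]
wrist_force: [-1.0, 0.2, -0.4]
width: 0.001
```

Run:
```python
from h import *
s=st(); delta(W(-115,150),Rt(50,YAW),s)
```

```text
t 9.63 pos [ 0.4458 -0.029   0.2596] q [-0.03 -0.25  2.07 -0.12  1.25  0.92] F [-1.   0.2 -0.4] w 0.00
d [0.0539 0.022  0.0671] r [-0.0445  0.668   0.5304] deg 48.9
```

>>> {"api": "apply_moves", "payload": {
  "deltas": [
    [0.02,0.01,0,-0.044,0.668,0.53,1],
    [0.054,0.022,0.02,-0.044,0.668,0.53,1],
    [0.054,0.022,0.067,-0.044,0.668,0.53,1],
    [0.054,0.022,0.067,-0.044,0.668,0.53,1],
    [0.054,0.022,0.067,-0.044,0.668,0.53,1],
    [0.054,0.022,0.067,-0.044,0.668,0.53,1],
    [0.054,0.022,0.067,-0.044,0.668,0.53,1],
    [0.054,0.022,0.067,-0.044,0.668,0.53,1]
  ]
}}

```text
time: 10.3
tool_pos: [0.5015, -0.0205, 0.1896]
tcp_rot: [-2.897, -0.22, -1.042]
wrist_force: [0.0, -0.6, -1.4]
width: 0.0
```

Run:
```python
from h import *
s=st(); delta(W(-95,50),Rt(50,YAW),s);delta(W(-72,54),Rt(50,YAW),s)
```

```text
t 10.30 pos [ 0.5015 -0.0205  0.1896] q [-0.28 -0.44  2.48  0.57  0.53  0.73] F [ 0.  -0.6 -1.4] w 0.00
d [-0.0413  0.0021  0.0886] r [-0.0047  0.007   0.0002] deg 0.5
d [-0.0211  0.0021  0.1002] r [-0.0047  0.007   0.0002] deg 0.5
```

>>> {"api": "apply_moves", "payload": {
  "deltas": [
    [-0.005,0.002,0.018,0,0.003,0,1],
    [-0.01,0.002,0.036,0,0.007,0,1],
    [-0.016,0.002,0.054,0,0.007,0,1],
    [-0.022,0.002,0.072,0,0.007,0,1],
    [-0.026,0.002,0.086,0,0.007,0,1],
    [-0.028,0.002,0.093,0,0.007,0,1],
    [-0.028,0.002,0.093,0,0.007,0,1],
    [-0.028,0.002,0.093,0,0.007,0,1]
  ]
}}

```text
time: 10.97
tool_pos: [0.5449, -0.0169, 0.1058]
tcp_rot: [-2.892, -0.23, -1.059]
wrist_force: [-0.1, -0.0, -0.1]
width: 0.006
```

Run:
```python
from h import *
s=st(); delta(W(-68,55),Rt(50,YAW),s)
a=snap("scene","s4");w=snap("wrist","w4"); cv2.imwrite("pics/c4.png",np.hstack([cv2.resize(a[140:270,180:380],(400,260)),cv2.resize(w,(347,260))])[:,:,::-1])
```

```text
t 10.97 pos [ 0.5449 -0.0169  0.1058] q [-0.24 -0.17  2.49  1.    0.3   0.28] F [-0.1 -0.  -0.1] w 0.01
d [ 0.0025 -0.0012  0.0097] r [-0.0044 -0.0037  0.0073] deg 0.5
```

View pics/c4.png

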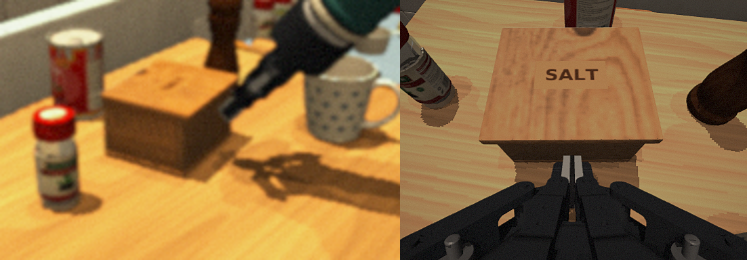

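The wrist view shows the fingertips centred just in front of and below the lip (at 572,155), and the mug is well clear. Edge in under the lip.

>>> {"api": "apply_moves", "payload": {
  "deltas": [
    [0,-0.001,0.004,0,0,0,1],
    [0.001,-0.001,0.007,0,0,0,1],
    [0.002,-0.001,0.01,0,0,0,1],
    [0.0035,-0.001,0.012,0,0,0,1],
    [0.0035,-0.001,0.012,0,0,0,1]
  ]
}}

```text
time: 11.48
tool_pos: [0.5549, -0.0152, 0.0992]
tcp_rot: [-2.893, -0.227, -1.062]
wrist_force: [0.0, 0.2, 1.3]
width: -0.006
```

```bash
cat >> h.py <<'E'
def uz(s):
    p=s["tool_pos"]; d=p[:2]-np.array([.620,-.0043]); print("u,v,z mm",1000*(d@[np.cos(YAW),np.sin(YAW)]),1000*(d@[-np.sin(YAW),np.cos(YAW)]),1000*p[2]-45)
E
python3 - <<'E'
from h import *
s=st();uz(s)
for p in((-66,64),(-65.3,75.7),(-60.3,84),(-53.4,91)): delta(W(*p),Rt(50,YAW),s)
E
```

```text
t 11.48 pos [ 0.5549 -0.0152  0.0992] q [-0.22 -0.14  2.48  1.07  0.27  0.22] F [0.  0.2 1.3] w -0.01
u,v,z mm -66.0048692928654 -1.0498593220473373 54.171188564897975
d [ 0.0064 -0.001  -0.0075] r [-0.0022 -0.0055  0.0055] deg 0.5
d [ 0.0145 -0.001  -0.016 ] r [-0.0022 -0.0055  0.0055] deg 0.5
d [ 0.0237 -0.001  -0.0191] r [-0.0022 -0.0055  0.0055] deg 0.5
d [ 0.0334 -0.0009 -0.0199] r [-0.0022 -0.0055  0.0055] deg 0.5
```

>>> {"api": "apply_moves", "payload": {
  "deltas": [
    [0.002,-0.001,0.0,0,0,0,1],
    [0.005,-0.001,-0.004,0,0,0,1],
    [0.008,-0.001,-0.008,0,0,0,1],
    [0.012,-0.001,-0.012,0,0,0,1],
    [0.0153,-0.001,-0.0154,0,0,0,1],
    [0.019,-0.001,-0.0175,0,0,0,1],
    [0.0237,-0.001,-0.0191,0,0,0,1],
    [0.0237,-0.001,-0.0191,0,0,0,1]
  ]
}}

```text
time: 12.15
tool_pos: [0.5602, -0.0132, 0.1296]
tcp_rot: [-2.892, -0.227, -1.063]
wrist_force: [-1.4, 0.2, 0.1]
width: 0.005
```

Run:
```python
from h import *
s=st();uz(s)
for p in((-53.4,91),(-39.4,108),(-25.6,128)): delta(W(*p),Rt(50,YAW),s)
a=snap("scene","s5");w=snap("wrist","w5"); cv2.imwrite("pics/c5.png",np.hstack([cv2.resize(a[140:270,180:380],(400,260)),cv2.resize(w,(347,260))])[:,:,::-1])
```

```text
t 12.15 pos [ 0.5602 -0.0132  0.1296] q [-0.21 -0.19  2.45  0.84  0.32  0.47] F [-1.4  0.2  0.1] w 0.00
u,v,z mm -60.48086210487976 0.1374896324125865 84.6277914742125
d [ 0.0095  0.0002 -0.0003] r [-0.0022 -0.0059  0.006 ] deg 0.5
d [ 0.0312  0.0003 -0.0042] r [-0.0022 -0.0059  0.006 ] deg 0.5
d [ 0.0547  0.0004 -0.0105] r [-0.0022 -0.0059  0.006 ] deg 0.5
```

View pics/c5.png

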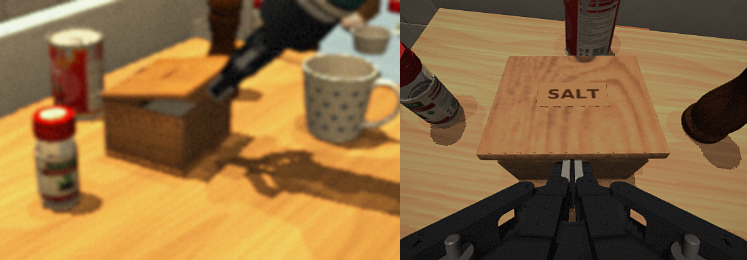

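The lid is opening on the fingertip and the box has stayed put. Continue along the arc.

>>> {"api": "apply_moves", "payload": {
  "deltas": [
    [0.005,0,-0.0002,0,0,0,1],
    [0.0095,0,-0.0003,0,0,0,1],
    [0.017,0,-0.0015,0,0,0,1],
    [0.024,0,-0.003,0,0,0,1],
    [0.031,0,-0.004,0,0,0,1],
    [0.039,0,-0.006,0,0,0,1],
    [0.047,0,-0.0085,0,0,0,1],
    [0.0547,0,-0.0105,0,0,0,1]
  ]
}}

```text
time: 12.92
tool_pos: [0.595, -0.0077, 0.1729]
tcp_rot: [-2.893, -0.226, -1.062]
wrist_force: [-0.6, 0.9, -0.0]
width: -0.002
```

Run:
```python
from h import *
s=st();uz(s)
for p in((-25.6,128),(-11,143),(7.6,156),(25.6,163.4),(44.7,166.7),(64,166),(73,164.5)): delta(W(*p),Rt(50,YAW),s)
```

```text
t 12.92 pos [ 0.595  -0.0077  0.1729] q [-0.18 -0.19  2.35  0.63  0.37  0.72] F [-0.6  0.9 -0. ] w -0.00
u,v,z mm -25.236718920953816 0.37271020633094043 127.90062415589281
d [-0.0002  0.0004 -0.0003] r [-0.0021 -0.0054  0.0055] deg 0.5
d [ 0.0206  0.0005 -0.0023] r [-0.0021 -0.0054  0.0055] deg 0.5
d [ 0.0432  0.0006 -0.0002] r [-0.0021 -0.0054  0.0055] deg 0.5
d [0.0617 0.0007 0.0058] r [-0.0021 -0.0054  0.0055] deg 0.5
d [0.0784 0.0008 0.0157] r [-0.0021 -0.0054  0.0055] deg 0.5
d [0.0927 0.0009 0.0287] r [-0.0021 -0.0054  0.0055] deg 0.5
d [0.0986 0.001  0.0356] r [-0.0021 -0.0054  0.0055] deg 0.5
```

>>> {"api": "apply_moves", "payload": {
  "deltas": [
    [0.007,0,-0.001,0,0,0,1],
    [0.014,0,-0.002,0,0,0,1],
    [0.0206,0,-0.0023,0,0,0,1],
    [0.028,0,-0.002,0,0,0,1],
    [0.036,0,-0.001,0,0,0,1],
    [0.0432,0,0,0,0,0,1],
    [0.05,0,0.002,0,0,0,1],
    [0.056,0,0.004,0,0,0,1]
  ]
}}

```text
time: 13.58
tool_pos: [0.64, -0.0005, 0.206]
tcp_rot: [-2.893, -0.227, -1.062]
wrist_force: [-0.1, 0.3, -0.2]
width: 0.003
```

Run:
```python
from h import *
s=st();uz(s)
for p in((25.6,163.4),(44.7,166.7),(64,166),(70,165)): delta(W(*p),Rt(50,YAW),s)
a=snap("scene","s6");w=snap("wrist","w6"); cv2.imwrite("pics/c6.png",np.hstack([cv2.resize(a[110:270,180:380],(325,260)),cv2.resize(w,(347,260))])[:,:,::-1])
```

```text
t 13.58 pos [ 6.40e-01 -5.00e-04  2.06e-01] q [-0.14 -0.14  2.24  0.5   0.4   0.87] F [-0.1  0.3 -0.2] w 0.00
u,v,z mm 20.316137918956297 0.7283794657025721 160.95849279188715
d [0.0056 0.0008 0.0016] r [-0.0022 -0.0056  0.0056] deg 0.5
d [0.0223 0.0009 0.0114] r [-0.0022 -0.0056  0.0056] deg 0.5
d [0.0366 0.001  0.0244] r [-0.0022 -0.0056  0.0056] deg 0.5
d [0.0405 0.001  0.0291] r [-0.0022 -0.0056  0.0056] deg 0.5
```

View pics/c6.png

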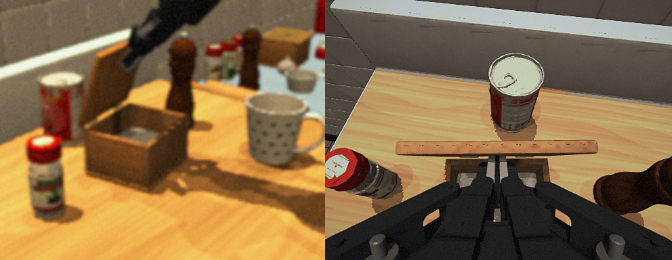

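The lid is near upright and the fingertip is on its underside. Push on past upright, slowly.

>>> {"api": "apply_moves", "payload": {
  "deltas": [
    [0.0056,0,0.0016,0,0,0,1],
    [0.011,0,0.0045,0,0,0,1],
    [0.017,0,0.008,0,0,0,1],
    [0.0223,0,0.0114,0,0,0,1],
    [0.027,0,0.0155,0,0,0,1],
    [0.032,0,0.02,0,0,0,1],
    [0.0366,0,0.0244,0,0,0,1],
    [0.0366,0,0.0244,0,0,0,1]
  ]
}}

```text
time: 14.35
tool_pos: [0.6836, 0.0062, 0.2107]
tcp_rot: [-2.893, -0.227, -1.063]
wrist_force: [0.0, 0.4, -1.0]
width: -0.001
```

Run:
```python
from h import *
s=st();uz(s)
for p in((70,165),(60,168),(0,200),(-60,230)): delta(W(*p),Rt(50,YAW),s)
a=snap("scene","s7");w=snap("wrist","w7"); cv2.imwrite("pics/c7.png",np.hstack([cv2.resize(a[110:270,180:380],(325,260)),cv2.resize(w,(347,260))])[:,:,::-1])
```

```text
t 14.35 pos [0.6836 0.0062 0.2107] q [-0.11 -0.05  2.15  0.46  0.39  0.93] F [ 0.   0.4 -1. ] w -0.00
u,v,z mm 64.4297347627931 0.8833302619094076 165.7044025285864
d [0.0038 0.0009 0.0041] r [-0.0021 -0.0058  0.0057] deg 0.5
d [-0.0019  0.0009 -0.0046] r [-0.0021 -0.0058  0.0057] deg 0.5
d [-0.0269  0.0006 -0.0678] r [-0.0021 -0.0058  0.0057] deg 0.5
d [-0.0532  0.0003 -0.1295] r [-0.0021 -0.0058  0.0057] deg 0.5
```

View pics/c7.png

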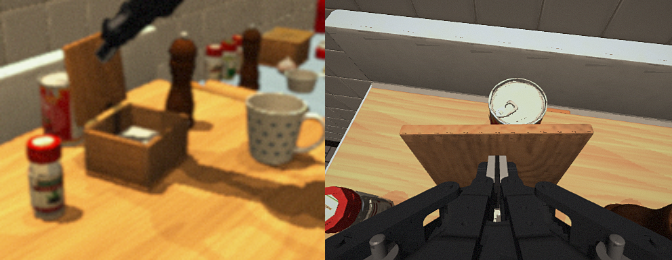

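The lid is past upright. A small extra nudge, a pause, then a slow retreat.

>>> {"api": "apply_moves", "payload": {
  "deltas": [
    [0.002,0,0.002,0,0,0,1],
    [0.004,0,0.004,0,0,0,1],
    [0.004,0,0.004,0,0,0,1],
    [0.001,0,-0.002,0,0,0,1],
    [-0.002,0,-0.006,0,0,0,1],
    [-0.005,0,-0.014,0,0,0,1],
    [-0.01,0,-0.026,0,0,0,1],
    [-0.015,0,-0.04,0,0,0,1]
  ]
}}

```text
time: 15.12
tool_pos: [0.6442, 0.0003, 0.2311]
tcp_rot: [-2.893, -0.227, -1.06]
wrist_force: [-0.4, -0.1, -0.1]
width: 0.0
```

>>> {"api": "apply_moves", "payload": {
  "deltas": [
    [-0.005,0,-0.02,0,0,0,1],
    [-0.01,0,-0.045,0,0,0,1],
    [-0.015,0,-0.07,0,0,0,1],
    [-0.02,0,-0.095,0,0,0,1],
    [-0.02,0,-0.12,0,0,0,1],
    [-0.02,0,-0.14,0,0,0,1],
    [-0.02,0,-0.14,0,0,0,1],
    [-0.02,0,-0.14,0,0,0,1]
  ]
}}

```text
time: 15.78
tool_pos: [0.5408, -0.0163, 0.3272]
tcp_rot: [-2.892, -0.226, -1.068]
wrist_force: [1.0, 0.5, -0.2]
width: 0.001
```

Run:
```python
from h import *
s=st();uz(s)
a=snap("scene","s8");w=snap("top","t8"); cv2.imwrite("pics/c8.png",np.hstack([cv2.resize(a[90:270,170:390],(425,350)),cv2.resize(w[80:320,160:420],(375,350))])[:,:,::-1])
```

```text
t 15.78 pos [ 0.5408 -0.0163  0.3272] q [-0.23 -0.47  2.25  0.37  0.73  0.98] F [ 1.   0.5 -0.2] w 0.00
u,v,z mm -80.12469721644108 -0.007579974122438587 282.1798914111537
```

View pics/c8.png

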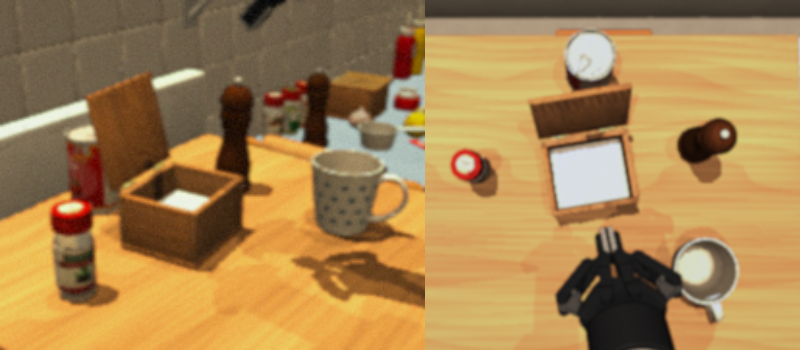

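The lid stands open against its stop, the mug is upright and clear, and the bystanders are in place. I'll wait briefly, check that nothing moves, and hand in.

>>> {"api": "apply_moves", "payload": {
  "deltas": [
    [0,0,-0.02,0,0,0,1],
    [0,0,-0.03,0,0,0,1],
    [0,0,-0.03,0,0,0,1],
    [0,0,-0.03,0,0,0,1],
    [0,0,-0.03,0,0,0,1],
    [0,0,-0.03,0,0,0,1],
    [0,0,-0.03,0,0,0,1],
    [0,0,-0.03,0,0,0,1]
  ]
}}

```text
time: 16.55
tool_pos: [0.5217, -0.0187, 0.3472]
tcp_rot: [-2.893, -0.227, -1.06]
wrist_force: [0.8, 0.9, -0.3]
width: 0.002
```

Run:
```python
from h import *
s=st(); a=cv2.imread("pics/s8.png").astype(int); b=snap("scene","s9")[:,:,::-1].astype(int)
d=np.abs(a-b).max(2); print("changed px in box/mug/bystander area", (d[125:250,195:300]>60).sum(), (d[165:240,330:365]>60).sum())
job.finish_job()
```

```text
t 16.55 pos [ 0.5217 -0.0187  0.3472] q [-0.26 -0.53  2.24  0.37  0.8   0.99] F [ 0.8  0.9 -0.3] w 0.00
changed px in box/mug/bystander area 0 227
the job is handed in; nothing more can be done
```

```bash
python3 -c "
import cv2,numpy as np
a=cv2.imread('pics/s8.png');b=cv2.imread('pics/s9.png')
cv2.imwrite('pics/c9.png',np.hstack([cv2.resize(i[90:270,170:390],(400,327)) for i in(a,b)]))"
```

```text
(no output)
```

View pics/c9.png

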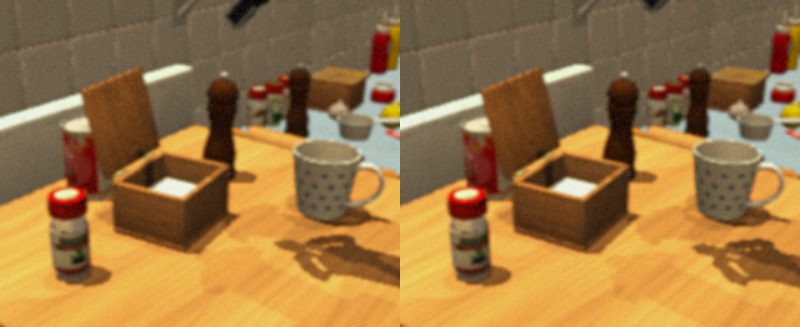

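The job is done and handed in at 16.6 s. I pushed the mug about 165 mm to the right with both fingertips low on its body, so it stands upright beside the box's front. I then hooked the shut fingertips under the lip, swung the lid past upright onto its stop, and took the hand away.

**Last checks:** Between two pictures about 0.8 s apart after the hand had left, the open lid, the box, the tin, the mill and the jar did not change. The wrist readings after each move never went above a few newtons.

**One check that disagreed:** 227 pixels changed in the area around the mug. I had already handed in before looking into it. Comparing the two pictures afterwards, the mug stands in the same place in both, and the change appears to be the arm's moving shadow.

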